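# Pump up the trimming chuck

### The arm

A 6-joint arm with a two-finger parallel gripper is mounted at the origin on the work surface. World frame = base frame: x ahead of the robot, y to its left, z up, the work surface at z = 0. Lengths are in m, angles in degrees, forces in N, time in s.
With the tool pointing down it reaches from about 0.35 to 0.775 m from the base axis. Payload 5.5 kg.
Tool frame: the origin (TCP) lies between the finger pads; the fingertips stand nose_length ahead of it and the grasp point (between the pads) lies 5 mm behind it (nose_length is the distance from the TCP to the fingertips, in m); z points along the fingers, y is the line along which they close (so a half turn about z gives the same grasp; the last joint's range is limited). The gripper opens to 85 mm and grips with 20 to 120 N. Pads are 22 mm wide; open, the fingers measure 114 mm over their backs; the gripper's body (76 mm by 85 mm) begins 54 mm behind the grasp point. The pads swing forward as they close: fully open they stand 13 mm farther back than shut.
Start: joints at [-77.842, 17.945, 2.641, 74.691, 0, 82.002], TCP at [0.198, -0.54, 0.245] pointing down, gripper open.
Joint ranges: [-158.12, 158.12], [-49.38, 96.58], [-58.88, 72.47], [-126.05, 133.96], [-84.25, 85.87], [-180, 180]. Speed limits (degrees/s): [147.25, 147.25, 180, 180, 180, 180].

### API

Orientations are given as a 3x3 rotation matrix whose columns are the frame's x, y, z axes.
In Python, from workcell import * gives the robot as it stands.
- The arm moves only by the tool carry_out, never from a script. Its argument "series" is text: rows parted by semicolons, each of 6 numbers parted by spaces: the shift along the tool's x, y, z in m, then the turn, a rotation vector about the tool's x, y, z in degrees. A call has 1 to 10 rows; each row is the pose to reach, as a shift and turn from the pose commanded when the call began, along the tool's axes at that moment; what a row does not reach only later rows make up. A row lasts 1/8 s, in which the tool goes at most 62.5 mm and 10.7 degrees, less where a joint would pass 70% of its speed; a pose out of reach is approached as far as the arm can. A call with a gripper value outside its range is refused whole. "fingers" is the finger opening in m, from 0 to 0.0854, set as the call begins (left out, the last holds). The fingers move at their own pace and stop on an object; "force" is the grip in N (left out, the last holds). Time passes only in rows, so rows that repeat a pose let the fingers close. It gives the time, the measured TCP pose, the force, the opening and the grip force at its end, in the units of the state.
- read_state(): the state, without advancing time (a new reading comes with each control period).
- get_image(name): name is "scene" or "top"; returns the picture (400x640x3 uint8, red, green, blue); there is no depth.
- camera_info(name): a dict with "fx", "fy", "cx", "cy" (pixels), "camera_from_world" (4x4, takes a point from world to camera coordinates). Camera axes: x right, y up, looking along -z (the intrinsics and any distortion apply to the point x, -y, -z); pixel columns grow to the right and rows downward; lengths in m; the calibration is good to about 2 mm. A picture is of the moment at which its call begins. camera_info takes no time and is no camera call.
- finish_job(): hands the job in; it is judged then, once.
The state is a dict: "clock": time; "q": joint angles; "joint_velocities": joint speeds; "effort": joint torques, N m; "ee_pos": TCP position; "tcp_rot": TCP orientation; "force": force on the tool from outside, world axes, zero at the start; "moment": the same for the moment, N m; "gripper_width": finger opening in m; "grasp_force": force on a finger pad.
Only numpy, scipy, OpenCV 4.12 (cv2) and the standard library are available. Lean on these libraries where they do the work, as an engineer would, in place of code of your own. Each camera call takes 0.05 s, during which the arm holds its last target. There are 200 camera calls.

### The job

Get the pottery chuck to grip the bowl on it: with your fingertips push the red lock arm sideways until it is out from under the hand pump's round cap, then press the cap down to its stop and let it rise to the top again, over and over, until the green indicator pin stands fully out of its blue tower. Finish clear of the pump with its cap fully up, lock arm still aside; do not touch the pin, and leave the bowl and the other things on the table where they are, lifting nothing.

Things in the scene. Friction and masses are not known exactly. Their poses are not given: they have to be found in the camera images.
- pump: the vacuum chuck unit, bolted down: grey plate 170 x 310 x 12 mm (x -85 to 85, y -255 to 55) with a bare-metal pump cylinder (52 mm across, top at z 100 mm) whose axis is this body's z axis; origin on the table under the pump's axis. In this frame: blue indicator tower 36 x 36 mm, centred at x 45, y -75, top at z 90 (brass bush to 92); low chuck disc 144 mm across at x 0, y -175, top at z 61, carrying the bowl upside down to z 120; lock arm's pivot post at x 36, y 20.
- plunger (a joint): the pump's plunger, m: 0 fully up, 0.025 at its bottom stop. A spring pushes it back up; pressing takes about 5 N at the top and 9 to 11 N at the bottom. While the lock arm is under the cap it is stopped after 2 mm. Each full stroke (down to the stop and back to the top) raises the indicator pin by one step of 6 mm (the first stroke 4 to 10 mm); strokes shorter than about 21 mm raise it no further. Extra full strokes once the pin is out do no harm. 3 to 5 strokes are needed.
- plunger_top (a point): centre of the flat top of the plunger's cap: round, black with a yellow top, 52 mm across and 14 mm thick; 142 mm above the table when up, 117 mm at the bottom.
- lock (a joint): angle of the red lock arm about its upright pivot, rad: 0 to 0.2 at the start (under the cap), 1.4 at its far stop; clear of the cap above 0.45. Grows as the knob end swings clockwise seen from above: from the pump's -x side towards its +y side. Stays where it is left; about 0.6 N at the knob moves it.
- lock_knob (a point): centre of the top of the upright red knob, 18 mm across, at the free end of the lock arm, 106 mm from the pivot; knob from z 104 to 142 mm above the table. The arm itself is a red bar 12 mm wide, z 102 to 124 mm.
- lock_pivot (a point): top of the lock arm's pivot (steel, 18 mm across), z 128 mm.
- pin: green indicator pin, 11 mm across, upright in the blue tower; origin at the centre of its top, axes as the pump's. Its top is 93 mm above the table when fully in (it starts up to 12 mm out) and 123 mm when fully out, when a white band at its foot shows too. It stays where the pump has raised it. Not to be touched.
- bowl: unglazed bowl standing upside down on the chuck, 124 mm across, 59 mm high, loose; origin under its centre.
- knife: wooden modelling knife lying on the pump's plate, 125 mm long, 10 mm thick, loose; origin near its middle, on its underside, length along x.
- sprayer: yellow spray bottle with a white and red head, 76 mm across, 176 mm high, loose; origin under its centre.
- mug: blue mug, 80 mm across, 90 mm high, loose; origin under its centre, handle at +y.
- cup: unglazed cup, 72 mm across, 70 mm high, loose; origin under its centre.
- jar: white jar with a black cap, 70 mm across, 85 mm high, loose; origin under its centre.
- brush: brush lying on the table, 170 mm long, loose; length along x.

How it is judged:
By the outcome, as a careful person would: the job done as asked, in the order asked, and still so for the second after the job is handed in, with the robot touching nothing.
It also fails if it takes over 48 s, if anything falls off the work surface, if the arm or the gripper's body presses on something with over 40 N, if the wrist force passes 120 N, or if a joint passes its speed limit or range.

## Working session

There is one attempt and no reset: what is moved stays moved. The work goes in short steps, Python scripts to look and compute and a tool call to move; the robot and the scene stay as the last step left them, time stands still between calls to the robot, and variables do not carry over. Pictures are saved under pics/ and viewed, at most 10 in all, crops included, and the job is handed in when it is done.

Besides the shell and the picture viewer there is one more tool, called after "Emit:" by a JSON object that holds its "fn" and its "kwargs". carry_out: Moves the arm, as the interface text tells. Its arguments: {"type":"object","properties":{"series":{"type":"string"},"fingers":{"type":"number"},"force":{"type":"number"}},"required":["series"]}

```bash
mkdir -p pics; ls; python3 - <<'E'
from workcell import *
import cv2
for n in ("scene","top"):
    cv2.imwrite(f"pics/{n}0.png",get_image(n)[:,:,::-1])
    print(n,camera_info(n))
s=read_state()
print(s)
try: print(nose_length)
except Exception as e: print(e)
E
```

```text
pics
scene {'fx': 462.1857221814605, 'fy': 462.1857221814605, 'cx': 320.4955252264415, 'cy': 200.93623702067774, 'camera_from_world': array([[-0.43661353,  0.89959697, -0.00969099,  0.27348886],
       [-0.73113778, -0.34853503,  0.58648178,  0.27474892],
       [ 0.52421959,  0.26315133,  0.80990444, -1.66147085],
       [ 0.        ,  0.        ,  0.        ,  1.        ]])}
top {'fx': 431.9239934070851, 'fy': 431.9239934070851, 'cx': 314.8858077569559, 'cy': 200.7379194479353, 'camera_from_world': array([[ 0.00178786, -0.99997553,  0.00676318, -0.0701533 ],
       [ 0.99318557,  0.00256376,  0.11651541, -0.52397802],
       [-0.1165299 ,  0.00650878,  0.99316586, -1.59769929],
       [ 0.        ,  0.        ,  0.        ,  1.        ]])}
{'clock': 0.1, 'q': array([-7.78394491e+01,  1.79876690e+01,  2.58116738e+00,  7.46905383e+01,
        1.51708078e-04,  8.20017165e+01]), 'joint_velocities': array([ 0.02759725,  0.04963631,  0.07497223, -0.09276173,  0.03938264,
        0.0285325 ]), 'effort': array([ 2.71160832e-03, -4.81728780e+01,  2.99242258e+01,  1.27681618e-02,
       -1.62589249e-04,  7.99415318e-06]), 'ee_pos': array([ 0.19805647, -0.53933346,  0.24446989]), 'tcp_rot': array([[ 9.38740911e-01,  3.44623527e-01, -3.54185393e-04],
       [ 3.44623627e-01, -9.38739481e-01,  1.65622000e-03],
       [ 2.38284567e-04, -1.67682213e-03, -9.99998566e-01]]), 'force': array([0.70534523, 0.2770903 , 0.07226328]), 'moment': array([ 0.01826081, -0.01242134,  0.03442812]), 'grasp_force': 0.0, 'gripper_width': 0.08504769023086645}
0.014
```

View pics/scene0.png

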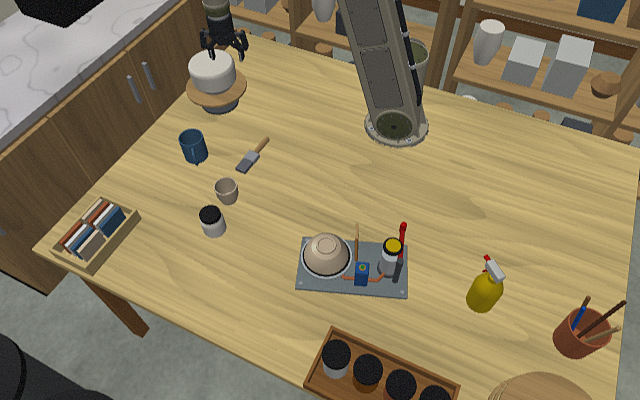

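View pics/top0.png

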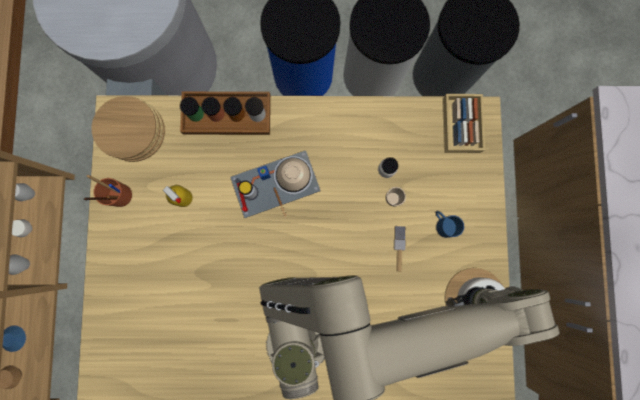

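The scene view shows the pump cap at about (393,246), the red arm and knob at (403,228), the blue tower at (362,273) and the bowl at (326,253). The top view shows the cap at about (245,187), the red arm at (243,205) and the tower at (264,172). Next I'll measure these.

```bash
cat > h.py <<'E'
from workcell import *
import cv2, numpy as np
def ray(n,u,v):
    c=camera_info(n);T=np.array(c["camera_from_world"]);R=T[:3,:3]
    d=R.T@np.array([(u-c["cx"])/c["fx"],-(v-c["cy"])/c["fy"],-1.]);return -R.T@T[:3,3],d
def onz(n,u,v,z):
    o,d=ray(n,u,v);return o+d*(z-o[2])/d[2]
def proj(n,p):
    c=camera_info(n);q=np.array(c["camera_from_world"])@np.r_[p,1]
    return c["cx"]-c["fx"]*q[0]/q[2],c["cy"]+c["fy"]*q[1]/q[2]
def blobs(img,lo,hi,box,minA=5):
    x0,y0,x1,y1=box;h=cv2.cvtColor(img[y0:y1,x0:x1],cv2.COLOR_RGB2HSV)
    m=cv2.inRange(h,lo,hi);n,l,st,ce=cv2.connectedComponentsWithStats(m)
    return [(ce[i]+[x0,y0],st[i]+[x0,y0,0,0,0]) for i in range(1,n) if st[i][4]>=minA]
BOX={"scene":(285,205,430,310),"top":(220,140,330,225)}
COL={"yellow":((22,150,120),(34,255,255)),"red":((0,190,90),(5,255,255)),"green":((45,100,50),(85,255,255)),"blue":((100,120,50),(125,255,255))}
E
python3 - <<'E'
from h import *
for n in BOX:
    im=get_image(n);x0,y0,x1,y1=BOX[n]
    cv2.imwrite(f"pics/c_{n}.png",cv2.resize(im[y0:y1,x0:x1,::-1],None,fx=5,fy=5,interpolation=cv2.INTER_CUBIC))
    for c in COL:
        for ce,st in blobs(im,*COL[c],BOX[n]):
            print(n,c,ce.round(1),st,*[onz(n,*ce,z).round(3)[:2] for z in (.142,.09)])
E
```

```text
scene yellow [392.9 245. ] [386 239  15  13 159] [0.561 0.18 ] [0.53  0.174]
scene red [402.2 230.8] [399 222   8  20  75] [0.51  0.186] [0.476 0.181]
scene red [400.4 254.7] [398 251   5   7  19] [0.58  0.207] [0.55  0.203]
scene green [362.  266.5] [361 265   3   4  10] [0.654 0.132] [0.627 0.124]
scene blue [361.1 274.6] [354 262  15  24 271] [0.676 0.138] [0.65  0.131]
top yellow [244.9 187. ] [240 182  11  11 101] [0.559 0.178] [0.567 0.186]
top red [243.2 202.8] [241 194   6  17  38] [0.503 0.183] [0.509 0.191]
top blue [263.9 173. ] [258 166  12  14  84] [0.609 0.112] [0.619 0.118]
```

View pics/c_scene.png

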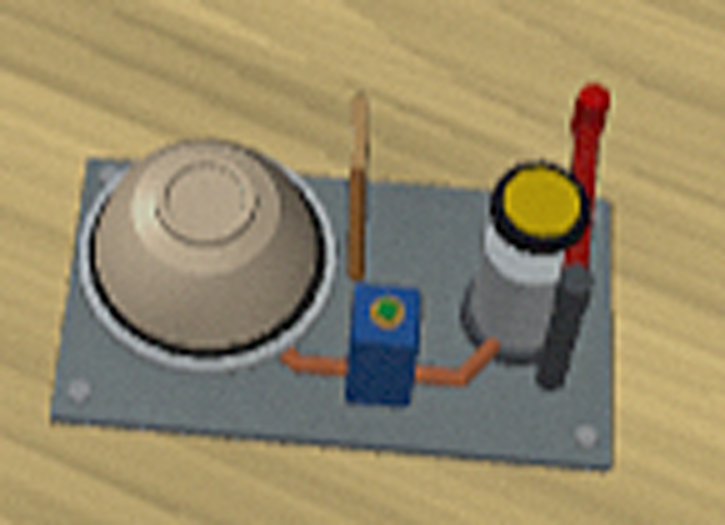

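View pics/c_top.png

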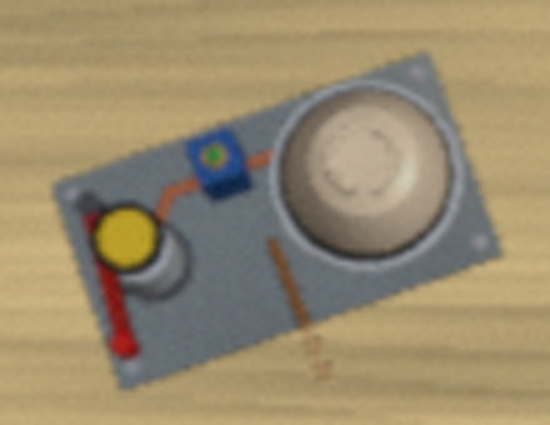

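The scene crop shows the knob top at about pixel (404,224), the cap at (393,245) and the pin at (362,267). The top crop shows the knob at (245,209), the pivot at (237.6,180.6), the pin at (263,171) and the bowl at (292.4,172). The arm runs under the cap's edge.

```bash
python3 - <<'E'
from h import *
cap=np.array([.560,.179])
k1=onz("scene",404,224.5,.142);k2=onz("top",245,208.8,.142);pv=onz("top",237.6,180.6,.128)
pn=onz("top",262.8,171,.097);ps=onz("scene",362.2,266.8,.097);bw=onz("top",292.4,172.2,.12)
print(k1,k2,pv,pn,ps,bw)
p=(pn+ps)[:2]/2
for nm,a,q in (("bowl",(0,-.175),bw[:2]),("pin",(.045,-.075),p),("piv",(.036,.020),pv[:2])):
    d=q-cap; print(nm,np.hypot(*d),np.hypot(*a),np.degrees(np.arctan2(d[1],d[0])-np.arctan2(a[1],a[0])))
yaw=np.arctan2(*(bw[:2]-cap)[::-1])+np.pi/2
R=np.array([[np.cos(yaw),-np.sin(yaw)],[np.sin(yaw),np.cos(yaw)]])
P=cap+R@[.036,.02];k=(k1+k2)[:2]/2
print("yaw",np.degrees(yaw),"pivot",P,"knob",k,np.hypot(*(k-P)),"knob in pump",R.T@(k-cap))
b=read_state();print(b["tcp_rot"])
im=get_image("top")
for c,box in(("yellow",(150,170,210,220)),):
  for ce,st in blobs(im,*COL[c],box): print(ce,onz("top",*ce,.08))
E
```

```text
[0.48854908 0.18405609 0.142     ] [0.48204925 0.17626734 0.142     ] [0.58418954 0.20683745 0.128     ] [0.62495185 0.12135942 0.097     ] [0.63126048 0.12567297 0.097     ] [0.61659614 0.01246852 0.12      ]
bowl 0.1758859173307923 0.175 18.770456697119116
pin 0.08784590012778949 0.08746427842267951 19.867693722066207
piv 0.036878957501548834 0.041182520563948 19.956168027622155
yaw 18.770456697119116 pivot [0.5876498 0.2095203] knob [0.48529916 0.18016172] 0.1064780677926697 knob in pump [-0.07035408  0.02513698]
[[ 9.38750341e-01  3.44597960e-01 -2.07265605e-04]
 [ 3.44597965e-01 -9.38749665e-01  1.14443473e-03]
 [ 1.99799358e-04 -1.14576180e-03 -9.99999324e-01]]
[182.13917526 193.59793814] [0.54339109 0.41661172 0.08      ]
```

Emit:
{"fn": "carry_out", "kwargs": {"series": "0.030 -0.032 0 0 0 -9; 0.067 -0.071 0 0 0 -18; 0.105 -0.111 0 0 0 -27; 0.143 -0.151 0 0 0 -36; 0.181 -0.191 0 0 0 -45; 0.219 -0.231 0 0 0 -54; 0.257 -0.271 0 0 0 -63; 0.295 -0.311 0 0 0 -72; 0.333 -0.351 0 0 0 -81; 0.370 -0.392 0 0 0 -90", "fingers": 0, "force": 40}}

```text
clock: 1.5
ee_pos: [0.4109, -0.0426, 0.2455]
tcp_rot: [[-0.349, 0.937, 0.001], [0.937, 0.349, -0.0], [-0.001, 0.001, -1.0]]
force: [0.6, -0.7, -0.6]
gripper_width: 0.0
grasp_force: 0.0
```

```bash
cat >> h.py <<'E'
CAP=np.array([.560,.179]);YAW=np.radians(19.5)
RP=np.array([[np.cos(YAW),-np.sin(YAW)],[np.sin(YAW),np.cos(YAW)]])
def P(x,y,z): return np.r_[CAP+RP@np.array([x,y])/1000,z]
def deltas(pts):
    s=read_state();print(s["clock"],s["ee_pos"].round(4),s["tcp_rot"][:,0].round(3),s["force"].round(2),"w",s["gripper_width"],s["q"].round(1),"pump",(RP.T@(s["ee_pos"][:2]-CAP)*1000).round(1))
    for p in pts: print(p,(s["tcp_rot"].T@(P(*p)-s["ee_pos"])).round(4))
E
python3 -c "
from h import *
deltas([(-74,-8,.245),(-74,-8,.130)])"
```

```text
1.5 [ 0.4109 -0.0426  0.2455] [-0.349  0.937 -0.001] [ 0.55 -0.73 -0.63] w 4.7801477749579296e-05 [-17.1  -0.1 -18.9  71.1  -0.   52.5] pump [-214.5 -159.2]
(-74, -8, 0.245) [0.1488 0.143  0.0005]
(-74, -8, 0.13) [0.1489 0.1429 0.1155]
```

Emit:
{"fn": "carry_out", "kwargs": {"series": "0.035 0.034 0 0 0 0; 0.075 0.072 0 0 0 0; 0.115 0.110 0 0 0 0; 0.149 0.143 0 0 0 0; 0.149 0.143 0.040 0 0 0; 0.149 0.143 0.090 0 0 0; 0.149 0.143 0.115 0 0 0; 0.149 0.143 0.115 0 0 0"}}

```text
clock: 2.5
ee_pos: [0.4914, 0.1446, 0.1282]
tcp_rot: [[-0.345, 0.939, -0.005], [0.939, 0.345, -0.001], [0.001, -0.005, -1.0]]
force: [0.1, -0.1, 0.6]
gripper_width: -0.0
grasp_force: 0.0
```

```bash
python3 - <<'E'
from h import *
deltas([(-74,0,.13),(-68,25,.13),(-56,50,.13),(-42,68,.13),(-30,80,.13)])
for n in BOX:
    im=get_image(n);x0,y0,x1,y1=(350,190,450,290) if n=="scene" else (215,155,300,230)
    a=cv2.resize(im[y0:y1,x0:x1,::-1],(400,400),interpolation=cv2.INTER_CUBIC)
    b=a if n=="scene" else np.hstack([b,a])
cv2.imwrite("pics/pre.png",b)
E
```

```text
2.5 [0.4914 0.1446 0.1282] [-0.345  0.939  0.001] [ 0.08 -0.09  0.6 ] w -1.6733217066782176e-05 [  7.4  15.1 -18.2  56.9  -0.   77.3] pump [-76.2  -9.5]
(-74, 0, 0.13) [ 0.0095  0.0023 -0.0018]
(-68, 25, 0.13) [ 0.0344  0.0086 -0.0018]
(-56, 50, 0.13) [ 0.0593  0.0208 -0.0018]
(-42, 68, 0.13) [ 0.0771  0.0351 -0.0019]
(-30, 80, 0.13) [ 0.089   0.0472 -0.0019]
```

View pics/pre.png

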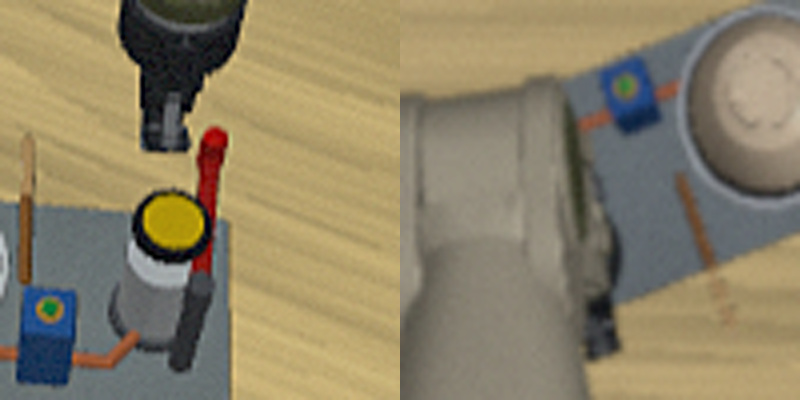

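The left view shows the closed fingertips beside the knob, at the same level and clear of the cap. The top view is blocked by the wrist. I'll push now.

Emit:
{"fn": "carry_out", "kwargs": {"series": "0.010 0.002 0 0 0 0; 0.022 0.005 0 0 0 0; 0.034 0.008 0 0 0 0; 0.047 0.014 0 0 0 0; 0.059 0.021 0 0 0 0; 0.069 0.028 0 0 0 0; 0.078 0.035 0 0 0 0; 0.084 0.041 0 0 0 0; 0.089 0.047 0 0 0 0; 0.089 0.047 0 0 0 0"}}

```text
clock: 3.85
ee_pos: [0.5075, 0.245, 0.1303]
tcp_rot: [[-0.345, 0.939, 0.001], [0.939, 0.345, 0.0], [-0.0, 0.001, -1.0]]
force: [0.1, -0.1, -0.2]
gripper_width: -0.0
grasp_force: 0.0
```

```bash
python3 - <<'E'
from h import *
deltas([(-36,72,.13),(-36,72,.17),(0,0,.17),(0,0,.156),(0,0,.131)])
im=get_image("scene")[190:290,350:450,::-1]
cv2.imwrite("pics/pushed.png",cv2.resize(im,(400,400),interpolation=cv2.INTER_CUBIC))
for ce,st in blobs(get_image("scene"),*COL["red"],BOX["scene"]): print(ce,st)
E
```

```text
3.85 [0.5075 0.245  0.1303] [-0.345  0.939 -0.   ] [ 0.13 -0.11 -0.17] w -4.504501568159606e-05 [ 17.6  20.1 -10.9  58.9  -0.   87.4] pump [-27.5  79.8]
(-36, 72, 0.13) [-0.0077 -0.0086  0.0003]
(-36, 72, 0.17) [-0.0077 -0.0086 -0.0397]
(0, 0, 0.17) [-0.0801  0.0266 -0.0397]
(0, 0, 0.156) [-0.0801  0.0265 -0.0257]
(0, 0, 0.131) [-0.0801  0.0265 -0.0007]
[415.62637363 253.91208791] [403 247  27  15  91]
```

View pics/pushed.png

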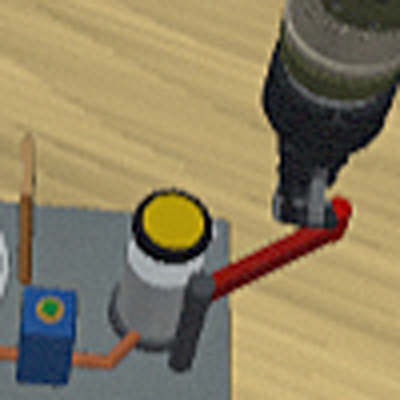

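The lock arm has swung about 1 rad, well clear of the cap. Next I back off, lift over and move above the cap.

Emit:
{"fn": "carry_out", "kwargs": {"series": "-0.010 -0.009 0 0 0 0; -0.010 -0.009 -0.045 0 0 0; -0.045 0.010 -0.050 0 0 0; -0.080 0.027 -0.050 0 0 0; -0.080 0.027 -0.032 0 0 0; -0.080 0.027 -0.032 0 0 0"}}

```text
clock: 4.7
ee_pos: [0.5584, 0.1772, 0.161]
tcp_rot: [[-0.343, 0.939, -0.003], [0.939, 0.343, -0.001], [0.0, -0.003, -1.0]]
force: [-0.4, 0.7, 0.7]
gripper_width: -0.0002
grasp_force: 0.0
```

```bash
python3 -c "
from h import *
deltas([(0,0,.156),(0,0,.131)])"
```

```text
4.7 [0.5584 0.1772 0.161 ] [-0.343  0.939  0.   ] [-0.45  0.69  0.71] w -0.0002298945969164568 [ 9.8 21.4 -4.5 64.4 -0.  79.7] pump [-2.1 -1.1]
(0, 0, 0.156) [0.0011 0.0021 0.005 ]
(0, 0, 0.131) [0.0011 0.0022 0.03  ]
```

Emit:
{"fn": "carry_out", "kwargs": {"series": "0.001 0.001 0.008 0 0 0; 0.001 0.001 0.016 0 0 0; 0.001 0.001 0.024 0 0 0; 0.001 0.001 0.030 0 0 0; 0.001 0.001 0.031 0 0 0; 0.001 0.001 0.031 0 0 0"}}

```text
clock: 5.45
ee_pos: [0.5604, 0.1798, 0.1328]
tcp_rot: [[-0.345, 0.939, 0.002], [0.939, 0.345, -0.001], [-0.002, 0.001, -1.0]]
force: [-2.2, -3.3, 7.3]
gripper_width: -0.0
grasp_force: 4.2
```

Emit:
{"fn": "carry_out", "kwargs": {"series": "0 0 0.002 0 0 0; 0 0 0.004 0 0 0; 0 0 0.004 0 0 0"}}

```text
clock: 5.82
ee_pos: [0.5604, 0.1798, 0.131]
tcp_rot: [[-0.345, 0.939, 0.004], [0.939, 0.345, -0.001], [-0.002, 0.003, -1.0]]
force: [-6.8, -4.3, 20.2]
gripper_width: -0.0001
grasp_force: 10.2
```

Stop found: the TCP is at 0.131 m with 20 N. Now I'll cycle full strokes.

Emit:
{"fn": "carry_out", "kwargs": {"series": "0 0 -0.012 0 0 0; 0 0 -0.025 0 0 0; 0 0 -0.036 0 0 0; 0 0 -0.036 0 0 0; 0 0 -0.024 0 0 0; 0 0 -0.012 0 0 0; 0 0 -0.004 0 0 0; 0 0 0 0 0 0; 0 0 0 0 0 0; 0 0 0 0 0 0"}}

```text
clock: 7.08
ee_pos: [0.5612, 0.1805, 0.1309]
tcp_rot: [[-0.345, 0.939, 0.005], [0.939, 0.345, 0.001], [-0.001, 0.005, -1.0]]
force: [-7.2, -1.6, 27.3]
gripper_width: 0.0001
grasp_force: 14.3
```

Emit:
{"fn": "carry_out", "kwargs": {"series": "0 0 -0.012 0 0 0; 0 0 -0.025 0 0 0; 0 0 -0.036 0 0 0; 0 0 -0.036 0 0 0; 0 0 -0.024 0 0 0; 0 0 -0.012 0 0 0; 0 0 -0.004 0 0 0; 0 0 0 0 0 0; 0 0 0 0 0 0; 0 0 0 0 0 0"}}

```text
clock: 8.32
ee_pos: [0.5606, 0.18, 0.1309]
tcp_rot: [[-0.345, 0.939, 0.004], [0.939, 0.345, 0.0], [-0.001, 0.003, -1.0]]
force: [-7.7, -1.1, 29.9]
gripper_width: 0.0001
grasp_force: 15.1
```

Emit:
{"fn": "carry_out", "kwargs": {"series": "0 0 -0.012 0 0 0; 0 0 -0.025 0 0 0; 0 0 -0.036 0 0 0; 0 0 -0.036 0 0 0; 0 0 -0.024 0 0 0; 0 0 -0.012 0 0 0; 0 0 -0.004 0 0 0; 0 0 0 0 0 0; 0 0 0 0 0 0; 0 0 0 0 0 0"}}

```text
clock: 9.57
ee_pos: [0.5607, 0.1801, 0.1309]
tcp_rot: [[-0.345, 0.939, 0.004], [0.939, 0.345, 0.0], [-0.001, 0.004, -1.0]]
force: [-8.6, -2.7, 29.8]
gripper_width: -0.0001
grasp_force: 15.0
```

Emit:
{"fn": "carry_out", "kwargs": {"series": "0 0 -0.012 0 0 0; 0 0 -0.025 0 0 0; 0 0 -0.036 0 0 0; 0 0 -0.036 0 0 0; 0 0 -0.024 0 0 0; 0 0 -0.012 0 0 0; 0 0 -0.004 0 0 0; 0 0 0 0 0 0; 0 0 0 0 0 0; 0 0 0 0 0 0"}}

```text
clock: 10.82
ee_pos: [0.5607, 0.1801, 0.1309]
tcp_rot: [[-0.345, 0.939, 0.004], [0.939, 0.345, 0.0], [-0.001, 0.004, -1.0]]
force: [-7.9, -2.2, 30.3]
gripper_width: 0.0001
grasp_force: 15.1
```

Emit:
{"fn": "carry_out", "kwargs": {"series": "0 0 -0.012 0 0 0; 0 0 -0.025 0 0 0; 0 0 -0.040 0 0 0; 0 0 -0.090 0 0 0; 0 0 -0.120 0 0 0; -0.020 -0.050 -0.120 0 0 0; -0.050 -0.100 -0.120 0 0 0; -0.080 -0.150 -0.120 0 0 0; -0.080 -0.150 -0.120 0 0 0; -0.080 -0.150 -0.120 0 0 0"}}

```text
clock: 12.08
ee_pos: [0.447, 0.0532, 0.247]
tcp_rot: [[-0.344, 0.939, -0.0], [0.939, 0.344, 0.0], [0.0, -0.0, -1.0]]
force: [-0.8, -0.6, -0.2]
gripper_width: 0.0002
grasp_force: 0.0
```

```bash
python3 - <<'E'
from h import *
deltas([])
for n in BOX:
    im=get_image(n);x0,y0,x1,y1=(340,200,440,300) if n=="scene" else (225,140,325,240)
    a=cv2.resize(im[y0:y1,x0:x1,::-1],(400,400),interpolation=cv2.INTER_CUBIC)
    b=a if n=="scene" else np.hstack([b,a])
    for c in COL:
        for ce,st in blobs(im,*COL[c],BOX[n]): print(n,c,ce.round(1),st)
cv2.imwrite("pics/post.png",b)
E
```

```text
12.075 [0.447  0.0532 0.247 ] [-0.344  0.939  0.   ] [-0.81 -0.56 -0.23] w 0.00019153226814915973 [ -3.5   4.1 -14.3  71.6   0.   66.4] pump [-148.6  -80.9]
scene yellow [392.9 245. ] [386 239  15  13 159]
scene red [416.  253.8] [404 246  26  16  85]
scene green [362.5 263.5] [361 260   4   8  26]
scene blue [361. 275.] [354 262  15  24 263]
top yellow [240.7 185.5] [240 183   3   7  11]
top red [227.5 193.8] [220 183  17  23  60]
top green [261.6 169.8] [261 169   2   3   5]
top blue [263.9 173. ] [258 166  12  14  84]
```

View pics/post.png

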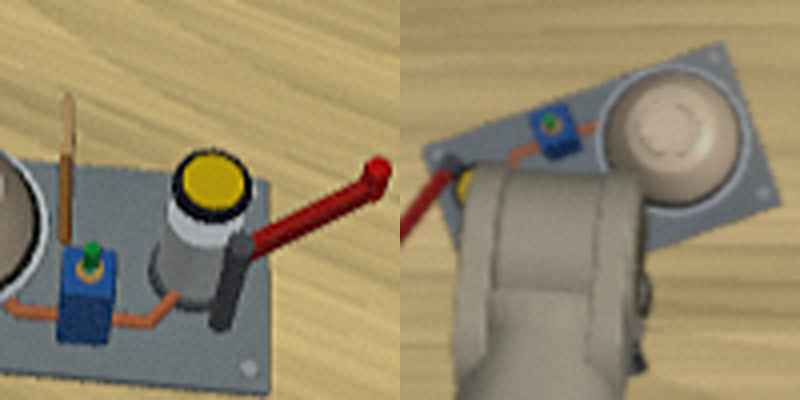

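The pin has risen clearly, but no white band shows at its foot, so some strokes may not have counted. The cap is up and the lock is aside. I'll check the pin height and add more strokes with a longer dwell at the top.

```bash
python3 - <<'E'
from h import *
p=P(45,-75,0)
for z in (.093,.105,.111,.117,.123): p[2]=z;print(z,np.round(proj("scene",p),1))
im=get_image("scene");print(im[257:271,361:365].tolist())
E
```

```text
0.093 [361.8 266. ]
0.105 [362.1 263.9]
0.111 [362.3 262.8]
0.117 [362.4 261.7]
0.123 [362.6 260.6]
[[[108, 117, 117], [107, 115, 116], [105, 115, 119], [103, 113, 112]], [[106, 112, 115], [101, 109, 113], [107, 112, 114], [108, 116, 118]], [[114, 118, 123], [111, 115, 121], [99, 114, 110], [111, 113, 121]], [[94, 122, 106], [73, 115, 87], [57, 114, 72], [87, 118, 103]], [[45, 137, 68], [15, 123, 48], [16, 120, 47], [49, 121, 65]], [[12, 120, 34], [31, 128, 56], [6, 125, 52], [3, 119, 44]], [[11, 87, 29], [17, 103, 44], [28, 106, 45], [12, 93, 28]], [[6, 67, 24], [13, 79, 38], [27, 82, 34], [12, 70, 26]], [[7, 65, 24], [7, 73, 34], [23, 79, 41], [43, 77, 27]], [[0, 61, 25], [0, 67, 23], [3, 68, 24], [43, 70, 20]], [[58, 91, 77], [0, 95, 36], [82, 114, 103], [153, 124, 74]], [[119, 116, 90], [97, 116, 86], [123, 125, 99], [186, 143, 59]], [[158, 121, 56], [157, 125, 69], [155, 119, 55], [147, 120, 75]], [[116, 98, 83], [125, 104, 84], [112, 94, 85], [71, 86, 124]]]
```

Emit:
{"fn": "carry_out", "kwargs": {"series": "0.030 0.050 0 0 0 0; 0.055 0.100 0 0 0 0; 0.080 0.150 0 0 0 0; 0.080 0.150 0.050 0 0 0; 0.080 0.150 0.080 0 0 0; 0.080 0.150 0.092 0 0 0; 0.080 0.150 0.104 0 0 0; 0.080 0.150 0.114 0 0 0; 0.080 0.150 0.120 0 0 0; 0.080 0.150 0.120 0 0 0"}}

```text
clock: 13.48
ee_pos: [0.5601, 0.181, 0.131]
tcp_rot: [[-0.345, 0.938, 0.002], [0.938, 0.345, 0.001], [0.001, 0.002, -1.0]]
force: [-8.9, 0.9, 17.7]
gripper_width: 0.0002
grasp_force: 8.6
```

Emit:
{"fn": "carry_out", "kwargs": {"series": "0 0 -0.012 0 0 0; 0 0 -0.025 0 0 0; 0 0 -0.042 0 0 0; 0 0 -0.042 0 0 0; 0 0 -0.042 0 0 0; 0 0 -0.024 0 0 0; 0 0 -0.010 0 0 0; 0 0 0 0 0 0; 0 0 0 0 0 0; 0 0 0 0 0 0"}}

```text
clock: 14.72
ee_pos: [0.5616, 0.1802, 0.131]
tcp_rot: [[-0.345, 0.939, 0.005], [0.939, 0.345, 0.0], [-0.001, 0.005, -1.0]]
force: [-5.8, -0.9, 24.0]
gripper_width: -0.0001
grasp_force: 12.0
```

Emit:
{"fn": "carry_out", "kwargs": {"series": "0 0 -0.012 0 0 0; 0 0 -0.025 0 0 0; 0 0 -0.042 0 0 0; 0 0 -0.042 0 0 0; 0 0 -0.042 0 0 0; 0 0 -0.024 0 0 0; 0 0 -0.010 0 0 0; 0 0 0 0 0 0; 0 0 0 0 0 0; 0 0 0 0 0 0"}}

```text
clock: 15.98
ee_pos: [0.561, 0.1802, 0.131]
tcp_rot: [[-0.345, 0.939, 0.004], [0.939, 0.345, 0.0], [-0.001, 0.004, -1.0]]
force: [-7.1, -1.8, 26.0]
gripper_width: 0.0003
grasp_force: 13.2
```

Emit:
{"fn": "carry_out", "kwargs": {"series": "0 0 -0.012 0 0 0; 0 0 -0.025 0 0 0; 0 0 -0.042 0 0 0; 0 0 -0.090 0 0 0; 0 0 -0.120 0 0 0; -0.020 -0.050 -0.120 0 0 0; -0.050 -0.100 -0.120 0 0 0; -0.080 -0.150 -0.120 0 0 0; -0.080 -0.150 -0.120 0 0 0; -0.080 -0.150 -0.120 0 0 0"}}

```text
clock: 17.23
ee_pos: [0.4469, 0.0532, 0.2468]
tcp_rot: [[-0.344, 0.939, -0.001], [0.939, 0.344, 0.0], [0.0, -0.001, -1.0]]
force: [0.4, 0.6, -0.5]
gripper_width: -0.0003
grasp_force: 0.0
```

```bash
python3 - <<'E'
from h import *
deltas([])
im=get_image("scene")
for c in COL:
    for ce,st in blobs(im,*COL[c],BOX["scene"]): print(c,ce.round(1),st)
print(im[257:271,361:365].tolist())
cv2.imwrite("pics/post2.png",cv2.resize(im[205:305,290:440,::-1],(750,500),interpolation=cv2.INTER_CUBIC))
E
```

```text
17.225 [0.4469 0.0532 0.2468] [-0.344  0.939  0.   ] [ 0.35  0.62 -0.47] w -0.00026263319807915135 [ -3.5   4.1 -14.3  71.6   0.   66.4] pump [-148.6  -80.9]
yellow [392.9 245. ] [386 239  15  13 160]
red [416.3 253.6] [403 246  27  17  92]
green [362.5 263.4] [361 260   4   8  27]
blue [361.  274.9] [354 262  15  24 262]
[[[104, 111, 113], [103, 112, 115], [110, 117, 117], [103, 113, 111]], [[108, 115, 118], [107, 112, 116], [102, 109, 115], [106, 115, 117]], [[111, 117, 120], [103, 116, 113], [95, 110, 106], [111, 115, 121]], [[95, 120, 105], [59, 118, 73], [56, 114, 72], [96, 116, 104]], [[47, 134, 67], [9, 122, 47], [0, 118, 44], [45, 120, 63]], [[13, 126, 39], [33, 130, 63], [19, 126, 55], [17, 122, 44]], [[19, 88, 28], [16, 98, 39], [14, 105, 42], [1, 98, 29]], [[4, 68, 24], [21, 67, 32], [8, 76, 29], [0, 71, 22]], [[17, 73, 30], [20, 74, 38], [15, 75, 33], [43, 76, 28]], [[0, 57, 24], [5, 72, 27], [0, 71, 35], [45, 76, 25]], [[57, 93, 77], [0, 93, 30], [82, 115, 98], [150, 126, 69]], [[116, 114, 91], [98, 116, 87], [129, 128, 103], [189, 145, 60]], [[157, 120, 54], [163, 128, 75], [150, 119, 55], [148, 122, 75]], [[117, 94, 84], [126, 105, 86], [115, 96, 85], [69, 87, 120]]]
```

View pics/post2.png

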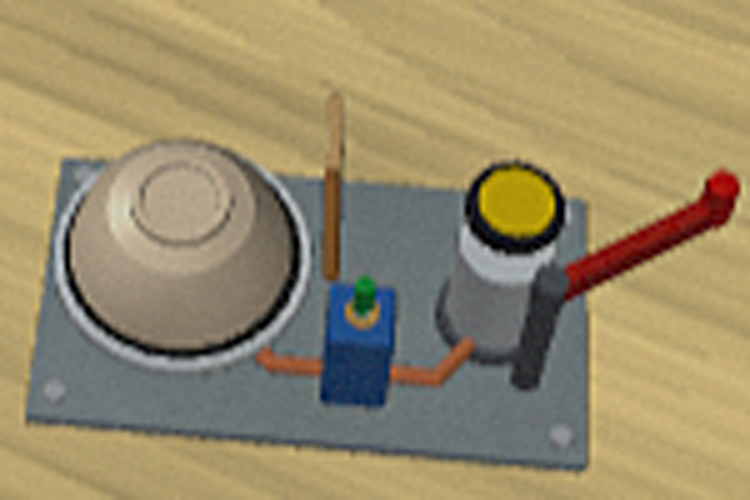

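The pin height did not change over three more full strokes. Its top (row ~261.4) matches the 123 mm prediction allowing for the ~0.6 px bias, and a pale band shows at its foot (rows 267–268), so it is fully out. The cap is up, the lock is aside and the arm is clear.

```bash
python3 -c "
from workcell import *
print(finish_job())"
```

```text
the job is handed in; nothing more can be done
None
```

I handed the job in at about 17 s: the lock arm is pushed aside, the pump was given eight full strokes, the pin reads fully out by its height and a faint pale band at its foot, the cap is up, and the arm is clear.

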